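# Tap an end-plate blank down onto its parallels in the vise

## Task

The aluminium block in the vise sits high and crooked above its two parallels. With the hand tamper, tap or press it down on its flat ends, never on the brass bush and never with the bare gripper, firmly but without blows that would mark it, until it lies level and firmly home on both parallels, solid under a good push, so that neither can slide any more. Then stand the tamper upright on the rubber mat again, and leave the parallels in place and the other things on the bench where they are.

Things in the scene. Friction and masses are not known exactly. Their poses are not given: they have to be found in the camera images.
- vise: Grey machine vise with steel jaw plates, bolted to the bench. Origin: underside, below the middle of the jaw opening. x: across the jaws (the screw with its cross handle points to -x, its end 150 mm from the origin), y: along the jaws, z up. Bed top at z = 30 mm; jaws 120 mm long, tops at z = 70 mm, faces 51 mm apart.
- block: Aluminium block 50 x 100 x 40 mm (x across the jaws, y along them, z up), held by the jaws' friction; it stays where it is left. Origin: middle of its underside, at z = 50 mm in the vise frame when seated (top 90 mm, 20 mm above the jaws). It starts 6 to 10 mm higher, tilted up to 0.06 rad about x. A push or blow of over 35 N marks it.
- bush: Brass bush in the middle of the block's top, 22 mm diameter, standing 6 mm proud of the block. Origin: its lower end, level with the block's top. It must not be pressed (over 2 N).
- pad_l (a point): Pressing place: on the block's top, on its centre line, 31 mm towards its +y end; height 90 mm in the vise frame when seated. The flat is 39 mm long (bush to block end), 50 mm wide. Some 7 to 15 N here make the block slide or rock about x, at steady force, until this end meets the parallels; the other end may rise. Once seated, 20 to 25 N on each end in turn leave it tight.
- pad_r (a point): The same at the block's -y end, 31 mm from the middle. An end that already rests on the parallels cannot bring the other end down: each is pressed in turn. It is home when it lies down at both ends and a push of over 15 N moves it no further.
- parallel_near: Loose ground steel parallel, 10 x 150 x 20 mm (x, y, z), lying on the vise bed along the jaw at the vise's -x side, under the block, its ends showing beyond the jaws. Origin: middle of its underside.
- parallel_far: The same along the jaw at the vise's +x side.
- tamper: Hand tamper standing upright, 90 mm tall, 0.14 kg. Origin: middle of its underside, z along its axis. White nylon foot, 26 mm diameter, z = 0 to 20 mm; nylon flange 44 mm diameter, z = 20 to 28 mm; round wooden grip 24 mm diameter, z = 28 to 90 mm.
- mat: Black rubber mat 160 x 160 x 4 mm lying fixed on the bench, on which the tamper stands. Origin: middle of its underside.
- tray: Green divided stock tray 140 x 160 x 40 mm with turned caps, fixed on the bench. Origin: middle of its underside. Leave it alone.
- hub: Turned aluminium hub, flange 56 mm diameter, 34 mm tall, loose on the bench. Origin: middle of its underside. Leave it alone.
- spool: Copper-wound spool, 60 mm diameter, 50 mm tall, loose on the bench. Origin: middle of its underside. Leave it alone.
Mind the look-alikes: they are no part of the job. Leave any green look-alike of the tamper alone.

How it is judged:
By the outcome, as a careful person would: the job done as asked, in the order asked, and still so for the second after the job is handed in, with the robot touching nothing.
It also fails if it takes over 64 s, if anything falls off the work surface, if the arm or the gripper's body presses on something with over 40 N, if the wrist force passes 120 N, or if a joint passes its speed limit or range.

## Robot

A 7-joint arm with a two-finger parallel gripper is mounted at the origin on the work surface. World frame = base frame: x ahead of the robot, y to its left, z up, the work surface at z = 0. Lengths are in m, angles in rad, forces in N, time in s.
With the tool pointing down it reaches from about 0.425 to 0.925 m from the base axis. Payload 6.8 kg.
Tool frame: the origin (TCP) lies at the very end of the fingers, on their centre line; the grasp point (between the pads) lies 19 mm behind it (r.tcp_to_grasp is the distance from the TCP to the grasp point, in m); z points along the fingers, y is the line along which they close (so a half turn about z gives the same grasp; the last joint's range is limited). The gripper opens to 85 mm and grips with 20 to 120 N. Pads are 22 mm wide; open, the fingers measure 114 mm over their backs; the gripper's body (76 mm by 85 mm) begins 54 mm behind the grasp point. The pads swing forward as they close: fully open they stand 13 mm farther back than shut.
Start: joints at [1.077, 0.477, 0.022, 1.555, -0.011, 1.109, -0.083], TCP at [0.254, -0.625, 0.231] pointing down, gripper open.
Joint ranges: [-2.96, 2.96], [-0.34, 2.1], [-1.41, 1.46], [0.24, 2.44], [-1.37, 4.51], [0.17, 1.92], [-2.96, 2.96]. Speed limits (rad/s): [2.39, 2.39, 3.14, 3.14, 3.14, 3.14, 3.14].

## Interface

Orientations are given as a rotation vector (axis times angle).
In Python, from bench import r gives the robot as it stands.
- The arm moves only by the tool step_arm, never from a script. Its argument "moves" is a list of rows, each a list of 7 numbers: the shift along the tool's x, y, z in mm, then the turn, a rotation vector about the tool's x, y, z in rad, then the finger opening in mm, from 0 to 85.4. A call has 1 to 8 rows; each row is the pose to reach, as a shift and turn from the pose commanded when the call began, along the tool's axes at that moment; what a row does not reach only later rows make up. A row lasts 1/10 s, in which the tool goes at most 50 mm and 8.59 degrees, less where a joint would pass 70% of its speed; a pose out of reach is approached as far as the arm can. A call with a gripper value outside its range is refused whole. The fingers move at their own pace and stop on an object; "grip_force" is the grip in N (left out, the last holds). Time passes only in rows, so rows that repeat a pose let the fingers close. It gives the time, the measured TCP pose, the force, the opening and the grip force at its end, in the units of the state.
- r.get_obs(): the state, without advancing time (a new reading comes with each control period).
- r.grab_frame(name): name is "side" or "top" or "wrist"; returns a dict with "image" (480x640x3 uint8, red, green, blue), "depth" (480x640 float32, m along the optical axis (not along the pixel's ray), 0 where there is no reading), "mtx" (3x3 intrinsics, pixels), "rvec" (rotation vector, rad) and "tvec" (3), from world to camera coordinates, as OpenCV has them. Camera axes: x right, y down, z forward; pixel columns grow to the right and rows downward; lengths in m; the calibration is good to about 2 mm. A picture is of the moment at which its call begins.
- r.hand_in(): hands the job in; it is judged then, once.
The state is a dict: "clock": time; "joints": joint angles; "qvel": joint speeds; "tau": joint torques, N m; "tcp_pos": TCP position; "orientation": TCP orientation; "contact_force": force on the tool from outside, world axes, zero at the start; "moment": the same for the moment, N m; "grip_width": finger opening in m; "gripper_force": force on a finger pad.
Only numpy, scipy, OpenCV 4.12 (cv2) and the standard library are available. Lean on these libraries where they do the work, as an engineer would, in place of code of your own. Each camera call takes 0.05 s, during which the arm holds its last target. There are 200 camera calls.

## Working session

There is one attempt and no reset: what is moved stays moved. The work goes in short steps, Python scripts to look and compute and a tool call to move; the robot and the scene stay as the last step left them, time stands still between calls to the robot, and variables do not carry over. Pictures are saved under pics/ and viewed, at most 10 in all, crops included, and the job is handed in when it is done.

Besides the shell and the picture viewer there is one more tool, called after "Request:" as name(argument=value, ...), one argument or row to a line, values as JSON. step_arm: Moves the arm, as the interface text tells. Its arguments: {"type":"object","properties":{"moves":{"type":"array","items":{"type":"array","items":{"type":"number"}}},"grip_force":{"type":"number"}},"required":["moves"]}

```bash
mkdir -p pics; cat > h.py <<'E'
import numpy as np,cv2,pickle
from bench import r
def grab(n,tag):
    f=r.grab_frame(n); pickle.dump(f,open(f'{tag}.pkl','wb')); cv2.imwrite(f'pics/{tag}.png',f['image'][:,:,::-1]); return f
def load(tag): return pickle.load(open(f'{tag}.pkl','rb'))
def px(f,u,v,d=None):
    R=cv2.Rodrigues(np.array(f['rvec'],float))[0]; t=np.array(f['tvec'],float).ravel()
    if d is None:
        p=f['depth'][v-2:v+3,u-2:u+3]; d=np.median(p[p>0])
    c=np.linalg.inv(f['mtx'])@[u,v,1]*d
    return R.T@(c-t)
def ray(f,u,v,z):
    R=cv2.Rodrigues(np.array(f['rvec'],float))[0]; t=np.array(f['tvec'],float).ravel()
    o=-R.T@t; d=R.T@(np.linalg.inv(f['mtx'])@[u,v,1]); return o+d*(z-o[2])/d[2]
def tool():
    o=r.get_obs(); return np.array(o['tcp_pos']),cv2.Rodrigues(np.array(o['orientation'],float))[0],o
E
python3 - <<'E'
from h import *
a=grab('top','top1');b=grab('side','side1')
p,R,o=tool();print(p,R.round(3),o['contact_force'],o['grip_width'],o['clock'])
E
```

```text
[ 0.25380185 -0.6249086   0.23045586] [[ 0.926  0.376 -0.001]
 [ 0.376 -0.926  0.001]
 [-0.    -0.002 -1.   ]] [-0.23454336 -0.33431608 -0.0663597 ] 0.08556182702989744 0.1
```

View pics/top1.png

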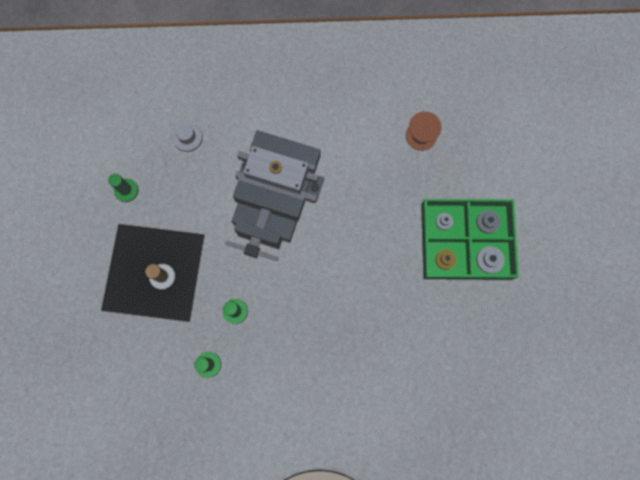

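View pics/side1.png

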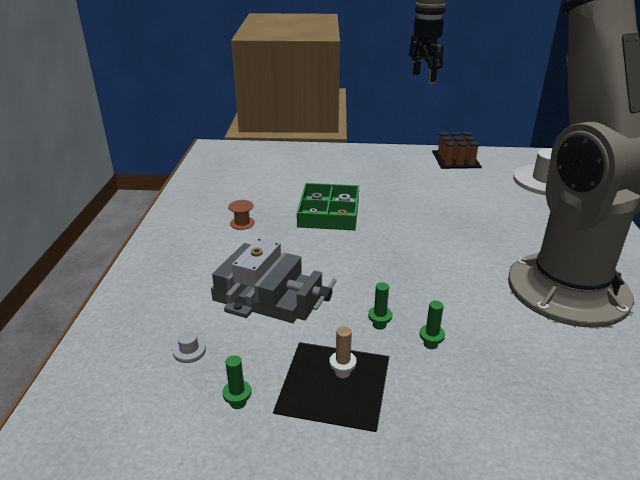

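The top view shows the wooden-grip tamper with its white foot on the black mat (grip top at 152,271; flange at 161,277). The three green look-alikes are at (117,182), (235,311) and (208,364). I choose the wooden and white one. The block's bush is at (275,167), and the vise screw points down-left to (252,250). In the side view the tamper grip top is at (344,332) and the bush at (257,251).

```bash
python3 - <<'E'
from h import *
a=load('top1');b=load('side1')
for n,f,u,v in [('grip',a,152,271),('bush',a,275,167),('mat',a,120,300),('screw',a,252,250),('jawback',a,285,147),('gripS',b,344,332),('flS',b,343,368),('bushS',b,257,251)]:
    print(n,px(f,u,v).round(4))
# two-view triangulation
def P(f): return f['mtx']@np.c_[cv2.Rodrigues(np.array(f['rvec'],float))[0],np.array(f['tvec'],float).ravel()]
for n,p,q in [('grip',(152.,271.),(344.,331.)),('bush',(275,167.),(257,251.))]:
    X=cv2.triangulatePoints(P(a),P(b),np.array(p,float),np.array(q,float)).ravel();print(n,(X[:3]/X[3]).round(4))
for c in [(119,226),(204,235),(190,320),(102,310)]: print('matc',ray(a,*c,.004).round(4))
for c in [(250,149),(309,164),(303,189),(244,172)]: print('blk',ray(a,*c,.098).round(4), px(a,*c).round(4))
# scaled crop
c=np.hstack([cv2.resize(a['image'][120:270,215:335],(400,500),interpolation=2),cv2.resize(b['image'][225:385,200:360],(400,500))[:, :400]])
cv2.imwrite('pics/c1.png',c[:,:,::-1])
E
```

```text
grip [0.4494 0.2578 0.094 ]
bush [0.6184 0.0513 0.1029]
mat [0.4138 0.337  0.0034]
screw [0.4856 0.0968 0.0562]
jawback [0.6652 0.0348 0.0711]
gripS [0.4477 0.2623 0.0946]
flS [0.4474 0.2774 0.0326]
bushS [0.6167 0.0553 0.1029]
grip [0.4487 0.258  0.0931]
bush [0.6184 0.0514 0.1006]
matc [0.5485 0.343  0.004 ]
matc [0.5262 0.1886 0.004 ]
matc [0.374  0.2127 0.004 ]
matc [0.3973 0.3679 0.004 ]
blk [0.6538 0.0937 0.098 ] [0.6651 0.0968 0.067 ]
blk [ 0.6233 -0.0065  0.098 ] [ 0.6323 -0.0064  0.0712]
blk [0.5794 0.0051 0.098 ] [0.5986 0.0059 0.0317]
blk [0.613  0.1044 0.098 ] [0.6142 0.1048 0.0942]
```

View pics/c1.png

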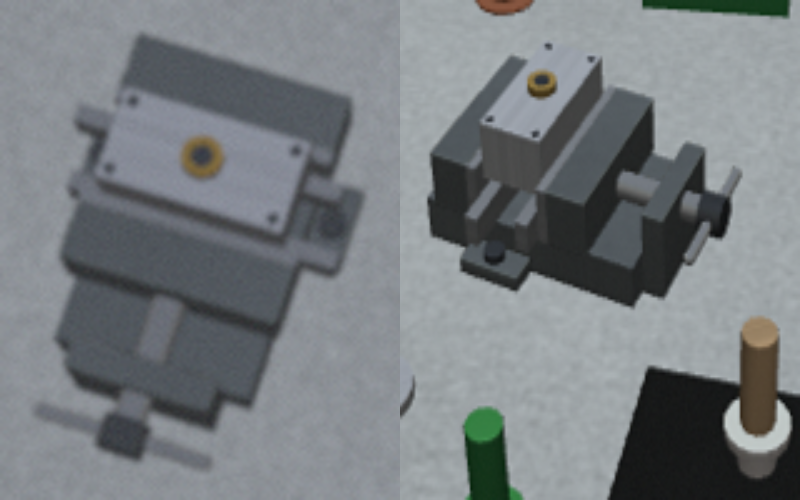

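The crop shows the block lengthwise in the jaws, with the bush at crop (202,157) and the parallel ends showing on the left. The tamper is clear, and no green piece is near it.

```bash
cat >> h.py <<'E'
def go(x,y,z,yaw_y=None,tiltR=None):
    "print tool-frame shift/turn to world pose; yaw_y = azimuth of tool y, tool pointing down"
    p,R,o=tool()
    if yaw_y is None: T=R
    else:
        yy=np.array([np.cos(yaw_y),np.sin(yaw_y),0]);zz=np.array([0,0,-1.]);T=np.c_[np.cross(yy,zz),yy,zz]
    s=R.T@(np.array([x,y,z])-p)*1000; w=cv2.Rodrigues(R.T@T)[0].ravel()
    print('tcp',p.round(4),'F',np.round(o['contact_force'],1),'move',s.round(1),w.round(4),'w',round(o['grip_width'],4),'t',o['clock'])
E
python3 - <<'E'
from h import *
a=load('top1')
pts=np.array([px(a,u,v,a['depth'][v,u]) for v in range(145,195) for u in range(240,315) if a['depth'][v,u]>0])
c=np.array([.618,.051]);al=.32;xv=np.array([np.cos(al),-np.sin(al)]);yv=np.array([np.sin(al),np.cos(al)])
q=(pts[:,:2]-c)@np.c_[xv,yv]
m=(abs(q[:,0])<20)&(abs(q[:,1])<.043)&(abs(q[:,0])<.02)&(np.hypot(*q.T)>.014)&(pts[:,2]>.085)
A=np.c_[q[m],np.ones(m.sum())];s=np.linalg.lstsq(A,pts[m,2],rcond=None)[0];print('slope x,y,z0',s,m.sum())
# extents + orientation of block top
m2=(pts[:,2]>.088)&(pts[:,2]<.11)
rect=cv2.minAreaRect((pts[m2,:2]*1000).astype(np.float32));print(rect)
b=pts[m2&(pts[:,2]>s[2]+q@s[:2]+.0035)];print('bush',b.mean(0),len(b))
go(.56,-.30,.26,np.arctan2(-.30,.56))
E
```

```text
slope x,y,z0 [ 0.00437008 -0.00176785  0.09691763] 920
((619.0303344726562, 50.6433219909668), (100.84971618652344, 52.3651123046875), 70.0602035522461)
bush [0.61868962 0.05125461 0.10263999] 167
tcp [ 0.2538 -0.6249  0.2305] F [-0.2 -0.3 -0.1] move [ 406.  -185.8  -29.3] [-1.600e-03 -4.000e-04 -6.932e-01] w 0.0856 t 0.1
```

Request:
step_arm(
  moves=[
    [406,-186,-29,0,0,-0.69,85],
    [406,-186,-29,0,0,-0.69,85],
    [406,-186,-29,0,0,-0.69,85],
    [406,-186,-29,0,0,-0.69,85],
    [406,-186,-29,0,0,-0.69,85],
    [406,-186,-29,0,0,-0.69,85],
    [406,-186,-29,0,0,-0.69,85],
    [406,-186,-29,0,0,-0.69,85],
  ],
)

```text
clock: 0.9
tcp_pos: [0.5285, -0.3332, 0.2571]
orientation: [-2.698, -1.609, 0.001]
contact_force: [1.1, -0.2, 0.0]
grip_width: 0.0853
gripper_force: 0.0
```

```bash
python3 - <<'E'
from h import *
go(.56,.10,.24,.18)
E
```

```text
tcp [ 0.5285 -0.3332  0.2571] F [ 1.1 -0.2  0. ] move [ 396.1 -178.1   17.2] [-6.000e-04 -1.000e-04 -6.752e-01] w 0.0853 t 0.9
```

Request:
step_arm(
  moves=[
    [396,-178,17,0,0,-0.68,85],
    [396,-178,17,0,0,-0.68,85],
    [396,-178,17,0,0,-0.68,85],
    [396,-178,17,0,0,-0.68,85],
    [396,-178,17,0,0,-0.68,85],
    [396,-178,17,0,0,-0.68,85],
    [396,-178,17,0,0,-0.68,85],
    [396,-178,17,0,0,-0.68,85],
  ],
)

```text
clock: 1.7
tcp_pos: [0.5563, 0.0655, 0.2413]
orientation: [-2.007, -2.417, 0.001]
contact_force: [1.1, -0.5, 0.3]
grip_width: 0.0849
gripper_force: 0.0
```

```bash
python3 - <<'E'
from h import *
go(.449,.2585,.20,.52)
E
```

```text
tcp [0.5563 0.0655 0.2413] F [ 1.1 -0.5  0.3] move [209.4 -70.   41.3] [-4.000e-04  2.000e-04 -3.355e-01] w 0.0849 t 1.7
```

Request:
step_arm(
  moves=[
    [190,-70,41,0,0,-0.33,85],
    [190,-70,41,0,0,-0.33,85],
    [190,-70,41,0,0,-0.33,85],
    [190,-70,41,0,0,-0.33,85],
    [190,-70,41,0,0,-0.33,85],
    [190,-70,41,0,0,-0.33,85],
    [190,-70,41,0,0,-0.33,85],
  ],
)

```text
clock: 2.4
tcp_pos: [0.4536, 0.2365, 0.2004]
orientation: [1.584, 2.713, -0.001]
contact_force: [0.6, -0.7, -1.1]
grip_width: 0.0849
gripper_force: 0.0
```

```bash
python3 - <<'E'
from h import *
go(.449,.2585,.05,.52)
f=grab('wrist','w1')
o=r.get_obs();print(np.round(o['joints'],3))
p=f['depth'];print(p[240,320])
pts=np.array([px(f,u,v,p[v,u]) for v in range(0,480,3) for u in range(0,640,3) if p[v,u]>0])
m=(pts[:,2]>.085)&(pts[:,2]<.1)&(np.hypot(pts[:,0]-.449,pts[:,1]-.2585)<.04);print(m.sum(),pts[m].mean(0) if m.any() else 0, pts[m].min(0),pts[m].max(0))
m=(pts[:,2]>.027)&(pts[:,2]<.038)&(np.hypot(pts[:,0]-.449,pts[:,1]-.2585)<.06);print(m.sum(),pts[m].min(0),pts[m].max(0))
E
```

```text
tcp [0.4536 0.2365 0.2004] F [ 0.6 -0.7 -1.1] move [ 21.5   6.8 150.4] [-0.0004  0.0007 -0.0063] w 0.0849 t 2.4
[-0.025  0.319 -0.688  1.937  0.245  0.969 -0.316]
0.35669255
89 [0.44811422 0.25983936 0.09333948] [0.43683026 0.24819215 0.08868066] [0.45970752 0.27065036 0.09501451]
99 [0.42743558 0.23996332 0.02991006] [0.46905317 0.28020594 0.03484476]
```

View pics/w1.png

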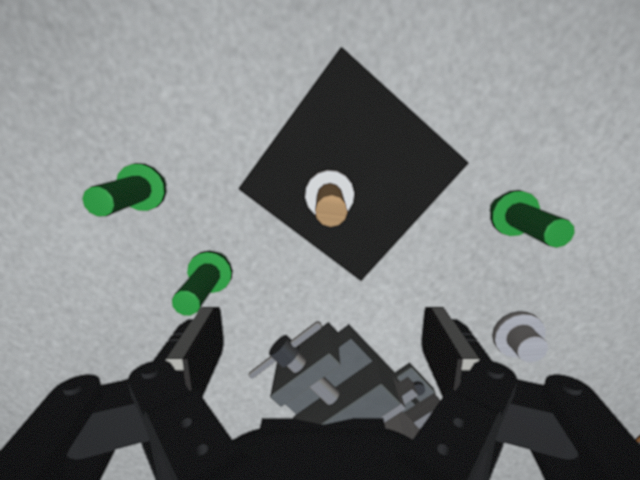

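The wrist view shows the tamper on the mat (grip top 331,211; foot 329,192). The green pieces stand well clear at (100,200), (187,300) and (558,232).

```bash
python3 - <<'E'
from h import *
go(.4483,.2599,.047,.51)
E
```

```text
tcp [0.454  0.2361 0.2005] F [ 0.2 -0.2  0.4] move [ 23.6   6.7 153.5] [-0.0001  0.0008  0.0024] w 0.0849 t 2.45
```

Request:
step_arm(
  moves=[
    [23.6,6.7,0,0,0,0,85],
    [23.6,6.7,45,0,0,0,85],
    [23.6,6.7,85,0,0,0,85],
    [23.6,6.7,115,0,0,0,85],
    [23.6,6.7,140,0,0,0,85],
    [23.6,6.7,153.5,0,0,0,85],
    [23.6,6.7,153.5,0,0,0,85],
    [23.6,6.7,153.5,0,0,0,85],
  ],
)

```text
clock: 3.25
tcp_pos: [0.4481, 0.2614, 0.0478]
orientation: [1.584, 2.712, 0.001]
contact_force: [-0.2, 0.4, 0.6]
grip_width: 0.0852
gripper_force: 0.0
```

```bash
python3 - <<'E'
from h import *
go(.4483,.2599,.047)
E
```

```text
tcp [0.4481 0.2614 0.0478] F [-0.2  0.4  0.6] move [-1.4 -0.6  0.8] [0. 0. 0.] w 0.0852 t 3.25
```

Request:
step_arm(
  moves=[
    [-1.4,-0.6,0.8,0,0,0,40],
    [-1.4,-0.6,0.8,0,0,0,28],
    [-1.4,-0.6,0.8,0,0,0,20],
    [-1.4,-0.6,0.8,0,0,0,20],
    [-1.4,-0.6,0.8,0,0,0,20],
    [-1.4,-0.6,0.8,0,0,0,20],
    [-1.4,-0.6,0.8,0,0,0,20],
    [-1.4,-0.6,0.8,0,0,0,20],
  ],
  grip_force=90,
)

```text
clock: 4.05
tcp_pos: [0.4476, 0.2602, 0.0469]
orientation: [1.582, 2.713, 0.001]
contact_force: [-0.5, -1.3, 6.7]
grip_width: 0.0221
gripper_force: 87.7
```

Request:
step_arm(
  moves=[
    [0,0,-5,0,0,0,20],
    [0,0,-30,0,0,0,20],
    [0,0,-70,0,0,0,20],
    [0,0,-115,0,0,0,20],
    [0,0,-150,0,0,0,20],
    [0,0,-150,0,0,0,20],
    [0,0,-150,0,0,0,20],
  ],
)

```text
clock: 4.75
tcp_pos: [0.4474, 0.2598, 0.1966]
orientation: [1.582, 2.713, 0.001]
contact_force: [-1.2, 0.3, -2.2]
grip_width: 0.022
gripper_force: 88.4
```

```bash
python3 - <<'E'
from h import *
p,R,o=tool();print(o['grip_width'])
f=grab('wrist','w2');g=grab('side','s2')
p_=R.T
im=np.hstack([cv2.resize(f['image'][200:480,160:480],(457,400)),cv2.resize(g['image'][150:400,200:414],(342,400))]);cv2.imwrite('pics/c2.png',im[:,:,::-1])
go(.60,.09,.20,.15)
E
```

```text
0.021995550602238328
tcp [0.4464 0.2591 0.1949] F [-0.8  0.7 -1.5] move [-222.8   50.4   -5.2] [-0.0026  0.0008  0.3649] w 0.0222 t 4.85
```

View pics/c2.png

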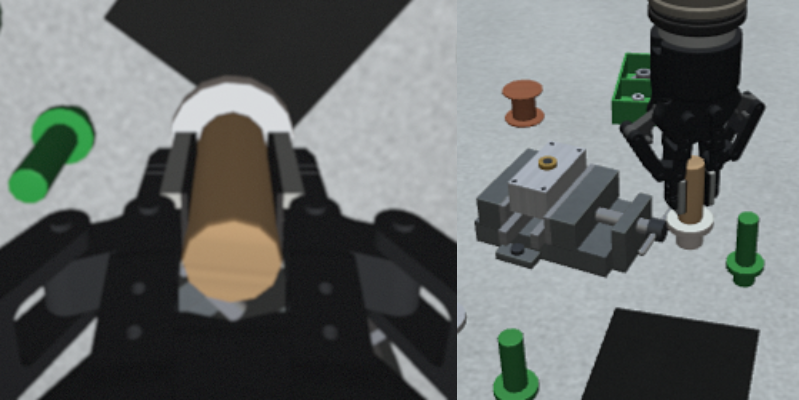

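The tamper is held straight: in the wrist crop the grip sits centred between the pads, and in the side crop the foot is in the air above the bench. Next I move above pad_l.

```bash
python3 - <<'E'
from h import *
go(.629,.0803,.19,.13)
E
```

```text
tcp [0.4464 0.2591 0.1949] F [-0.8  0.7 -1.5] move [-245.6   70.9    4.8] [-0.0026  0.0008  0.3849] w 0.0222 t 4.85
```

Request:
step_arm(
  moves=[
    [-246,71,5,0,0,0.385,20],
    [-246,71,5,0,0,0.385,20],
    [-246,71,5,0,0,0.385,20],
    [-246,71,5,0,0,0.385,20],
    [-246,71,5,0,0,0.385,20],
    [-246,71,5,0,0,0.385,20],
    [-246,71,5,0,0,0.385,20],
    [-246,71,5,0,0,0.385,20],
  ],
)

```text
clock: 5.65
tcp_pos: [0.6287, 0.0823, 0.1897]
orientation: [-2.069, -2.361, 0.003]
contact_force: [-0.7, 0.7, -1.4]
grip_width: 0.0217
gripper_force: 88.5
```

```bash
python3 - <<'E'
from h import *
go(.629,.0803,.145,.13)
f=grab('wrist','w3');g=grab('side','s3')
im=np.hstack([cv2.resize(f['image'],(480,360)),cv2.resize(g['image'][170:330,190:332],(320,360))]);cv2.imwrite('pics/c3.png',im[:,:,::-1])
E
```

```text
tcp [0.6287 0.0823 0.1897] F [-0.7  0.7 -1.4] move [-2.   0.2 44.7] [-0.0031 -0.001   0.0017] w 0.0217 t 5.65
```

View pics/c3.png

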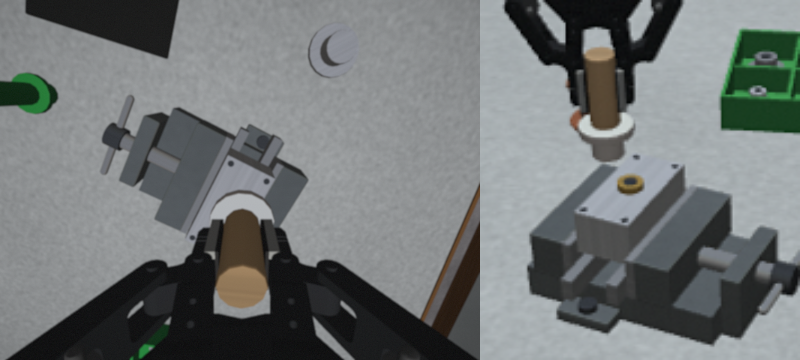

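The wrist view shows the foot over the block's +y part, with the end screw holes at (231,163) and (266,181). The bush is hidden behind the grip. In the side crop the foot hovers over the near end. I'll check numerically.

```bash
python3 - <<'E'
from h import *
f=load('w3')
for u,v in [(308,217),(355,241)]: print('hole w',ray(f,u,v,.097).round(4),px(f,u,v).round(4))
a=load('top1')
for u,v in [(254.7,150.2),(247.5,170.3),(303.8,165.2),(296.7,185.3)]: print('hole t',ray(a,u,v,.097).round(4))
print('bush top cam',ray(a,275.5,167,.103).round(4))
# foot rim position from side s3: project expected foot bottom centre and block pad
g=load('s3')
for P in [(.6287,.0823,.147),(.629,.0803,.097),(.6187,.0512,.103)]:
    q=cv2.projectPoints(np.array([P]),g['rvec'],g['tvec'],g['mtx'],None)[0].ravel();print(q.round(1), 'crop',((q[0]-190)*320/142+480).round(),((q[1]-170)*360/160).round())
# block top in wrist depth
p=f['depth'];pts=np.array([px(f,u,v,p[v,u]) for v in range(180,330,2) for u in range(240,420,2) if p[v,u]>0])
c=np.array([.6188,.0512]);al=.335;xv=np.array([np.cos(al),-np.sin(al)]);yv=np.array([np.sin(al),np.cos(al)])
q=(pts[:,:2]-c)@np.c_[xv,yv]
m=(pts[:,2]>.088)&(pts[:,2]<.108)&(abs(q[:,0])<.04)&(q[:,1]>.0)&(q[:,1]<.07);print(m.sum(),q[m].min(0),q[m].max(0),np.median(pts[m,2]))
mm=m&(abs(q[:,0])<.015);print('ymax mid',np.sort(q[mm,1])[-5:]);
E
```

```text
hole w [0.6158 0.1012 0.097 ] [0.6157 0.101  0.0959]
hole w [0.651  0.0882 0.097 ] [0.6511 0.088  0.0962]
hole t [0.6517 0.0858 0.097 ]
hole t [0.6161 0.0985 0.097 ]
hole t [0.6218 0.0025 0.097 ]
hole t [0.5866 0.0156 0.097 ]
bush top cam [0.6184 0.0504 0.103 ]
[246.5 238.5] crop 607.0 154.0
[248.4 260.8] crop 612.0 204.0
[256.3 249.7] crop 629.0 179.0
775 [-0.02564518  0.00028475] [0.02492549 0.05169838] 0.0957569570246206
ymax mid [0.051494   0.05152558 0.05165726 0.05167489 0.05169838]
```

Request:
step_arm(
  moves=[
    [-1,0,10,0,0,0,20],
    [-1,0,20,0,0,0,20],
    [-1,0,30,0,0,0,20],
    [-1,0,38,0,0,0,20],
    [-1,0,42,0,0,0,20],
    [-1,0,43,0,0,0,20],
    [-1,0,43,0,0,0,20],
  ],
)

```text
clock: 6.45
tcp_pos: [0.6305, 0.0799, 0.1482]
orientation: [-2.072, -2.361, -0.0]
contact_force: [0.3, 0.0, -1.4]
grip_width: 0.022
gripper_force: 88.5
```

Request:
step_arm(
  moves=[
    [0,0,0.5,0,0,0,20],
    [0,0,1,0,0,0,20],
    [0,0,1.5,0,0,0,20],
    [0,0,2,0,0,0,20],
  ],
)

```text
clock: 6.85
tcp_pos: [0.6304, 0.0799, 0.1464]
orientation: [2.072, 2.361, 0.0]
contact_force: [-0.1, 0.8, -1.1]
grip_width: 0.0222
gripper_force: 88.5
```

Request:
step_arm(
  moves=[
    [0,0,0.5,0,0,0,20],
    [0,0,1,0,0,0,20],
  ],
)

```text
clock: 7.05
tcp_pos: [0.6304, 0.0799, 0.1453]
orientation: [2.072, 2.361, 0.0]
contact_force: [-0.0, -1.5, -1.6]
grip_width: 0.0225
gripper_force: 88.5
```

Request:
step_arm(
  moves=[
    [0,0,0.5,0,0,0,20],
    [0,0,1,0,0,0,20],
    [0,0,1.5,0,0,0,20],
    [0,0,2,0,0,0,20],
  ],
)

```text
clock: 7.45
tcp_pos: [0.6304, 0.0799, 0.1432]
orientation: [2.072, 2.361, 0.0]
contact_force: [0.5, 0.3, -1.6]
grip_width: 0.0219
gripper_force: 88.5
```

Request:
step_arm(
  moves=[
    [0,0,0.5,0,0,0,20],
    [0,0,1,0,0,0,20],
    [0,0,1.5,0,0,0,20],
  ],
)

```text
clock: 7.75
tcp_pos: [0.6304, 0.0799, 0.1417]
orientation: [2.072, 2.361, -0.0]
contact_force: [0.9, 0.0, -2.7]
grip_width: 0.022
gripper_force: 88.5
```

Request:
step_arm(
  moves=[
    [0,0,0.5,0,0,0,20],
    [0,0,1,0,0,0,20],
  ],
)

```text
clock: 7.95
tcp_pos: [0.6304, 0.0799, 0.1408]
orientation: [2.072, 2.361, 0.0]
contact_force: [-0.6, -0.4, -2.0]
grip_width: 0.022
gripper_force: 88.5
```

Request:
step_arm(
  moves=[
    [0,0,0.5,0,0,0,20],
    [0,0,1,0,0,0,20],
  ],
)

```text
clock: 8.15
tcp_pos: [0.6304, 0.0799, 0.1397]
orientation: [2.072, 2.361, -0.0]
contact_force: [-0.3, 0.1, -1.3]
grip_width: 0.0222
gripper_force: 88.5
```

Request:
step_arm(
  moves=[
    [0,0,0.5,0,0,0,20],
    [0,0,1,0,0,0,20],
  ],
)

```text
clock: 8.35
tcp_pos: [0.6305, 0.08, 0.1391]
orientation: [2.072, 2.361, 0.0]
contact_force: [-0.0, -0.3, 3.4]
grip_width: 0.022
gripper_force: 88.6
```

Request:
step_arm(
  moves=[
    [0,0,0.5,0,0,0,20],
    [0,0,1,0,0,0,20],
  ],
)

```text
clock: 8.55
tcp_pos: [0.6306, 0.0801, 0.1386]
orientation: [2.072, 2.361, 0.001]
contact_force: [-2.4, 0.0, 5.9]
grip_width: 0.0222
gripper_force: 88.8
```

Request:
step_arm(
  moves=[
    [0,0,0.5,0,0,0,20],
  ],
)

```text
clock: 8.65
tcp_pos: [0.6306, 0.0801, 0.1381]
orientation: [2.072, 2.361, 0.001]
contact_force: [-2.8, -0.3, 5.7]
grip_width: 0.0223
gripper_force: 88.8
```

Request:
step_arm(
  moves=[
    [0,0,0.5,0,0,0,20],
  ],
)

```text
clock: 8.75
tcp_pos: [0.6306, 0.0801, 0.1377]
orientation: [2.072, 2.361, 0.001]
contact_force: [-1.3, -0.0, 6.1]
grip_width: 0.0219
gripper_force: 88.8
```

Request:
step_arm(
  moves=[
    [0,0,0.5,0,0,0,20],
    [0,0,1,0,0,0,20],
    [0,0,1.5,0,0,0,20],
    [0,0,2,0,0,0,20],
  ],
)

```text
clock: 9.15
tcp_pos: [0.6306, 0.0801, 0.1357]
orientation: [2.072, 2.361, 0.001]
contact_force: [-1.8, 0.3, 6.0]
grip_width: 0.022
gripper_force: 88.8
```

Request:
step_arm(
  moves=[
    [0,0,0.5,0,0,0,20],
    [0,0,1,0,0,0,20],
  ],
)

```text
clock: 9.35
tcp_pos: [0.6306, 0.0801, 0.1346]
orientation: [2.072, 2.361, 0.001]
contact_force: [-1.9, -0.9, 5.0]
grip_width: 0.0223
gripper_force: 88.8
```

Request:
step_arm(
  moves=[
    [0,0,0.5,0,0,0,20],
    [0,0,1,0,0,0,20],
  ],
)

```text
clock: 9.55
tcp_pos: [0.6306, 0.0801, 0.1337]
orientation: [2.072, 2.361, 0.001]
contact_force: [-2.0, -0.8, 6.0]
grip_width: 0.0223
gripper_force: 88.8
```

Request:
step_arm(
  moves=[
    [0,0,0.5,0,0,0,20],
    [0,0,1,0,0,0,20],
  ],
)

```text
clock: 9.75
tcp_pos: [0.6306, 0.0801, 0.133]
orientation: [2.072, 2.36, 0.0]
contact_force: [-3.8, -0.8, 10.9]
grip_width: 0.022
gripper_force: 89.7
```

Request:
step_arm(
  moves=[
    [0,0,0.5,0,0,0,20],
  ],
)

```text
clock: 9.85
tcp_pos: [0.6306, 0.0801, 0.133]
orientation: [2.072, 2.36, 0.0]
contact_force: [-4.5, -2.0, 13.5]
grip_width: 0.0216
gripper_force: 90.1
```

Request:
step_arm(
  moves=[
    [0,0,-3,0,0,0,20],
    [0,0,-15,0,0,0,20],
    [0,0,-30,0,0,0,20],
    [0,0,-30,0,0,0,20],
    [0,0,-30,0,0,0,20],
  ],
)

```text
clock: 10.35
tcp_pos: [0.6308, 0.08, 0.1621]
orientation: [2.072, 2.36, 0.002]
contact_force: [-0.6, 0.1, -2.5]
grip_width: 0.022
gripper_force: 88.5
```

```bash
python3 - <<'E'
from h import *
go(.6092,.0225,.1625,.13)
E
```

```text
tcp [0.6308 0.08   0.1621] F [-0.6  0.1 -2.5] move [-54.2 -28.9  -0.5] [ 0.0016  0.     -0.0001] w 0.022 t 10.35
```

Request:
step_arm(
  moves=[
    [-20,-11,0,0,0,0,20],
    [-40,-21,0,0,0,0,20],
    [-54,-29,0,0,0,0,20],
    [-54,-29,2,0,0,0,20],
    [-54,-29,5,0,0,0,20],
    [-54,-29,7,0,0,0,20],
    [-54,-29,8,0,0,0,20],
  ],
)

```text
clock: 11.05
tcp_pos: [0.6086, 0.024, 0.1529]
orientation: [-2.07, -2.362, -0.001]
contact_force: [-0.6, -0.0, -2.1]
grip_width: 0.0222
gripper_force: 88.5
```

```bash
python3 - <<'E'
from h import *
go(.6092,.0225,.150,.13)
a=grab('side','s4')
im=cv2.resize(a['image'][200:330,190:340],(750,600*13//12//1),interpolation=2)[:600];cv2.imwrite('pics/c4.png',im[:,:,::-1])
E
```

```text
tcp [0.6086 0.024  0.1529] F [-0.6 -0.  -2.1] move [-1.6  0.4  2.9] [-0.0002 -0.0008  0.0017] w 0.0222 t 11.05
```

View pics/c4.png

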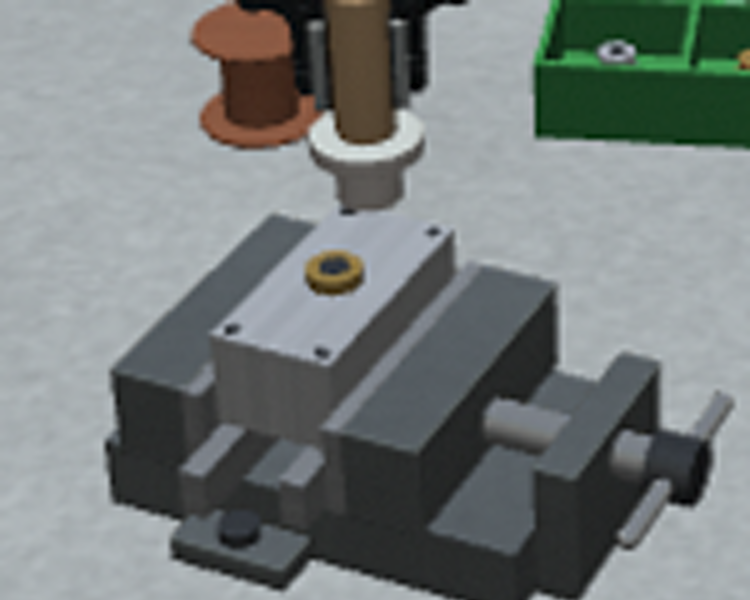

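The near (+y) end is now down and the far end is high. The foot at (370,190) is over the far flat, clear of the bush at (335,270). I go down slowly.

Request:
step_arm(
  moves=[
    [-1.6,0.4,0.5,0,0,0,20],
    [-1.6,0.4,1,0,0,0,20],
    [-1.6,0.4,1.5,0,0,0,20],
    [-1.6,0.4,2,0,0,0,20],
    [-1.6,0.4,2.5,0,0,0,20],
    [-1.6,0.4,3,0,0,0,20],
  ],
)

```text
clock: 11.7
tcp_pos: [0.6092, 0.0211, 0.1503]
orientation: [2.072, 2.361, 0.0]
contact_force: [-1.1, -0.2, -1.4]
grip_width: 0.0223
gripper_force: 88.5
```

Request:
step_arm(
  moves=[
    [0,0,0.5,0,0,0,20],
    [0,0,1,0,0,0,20],
    [0,0,1.5,0,0,0,20],
  ],
)

```text
clock: 12.0
tcp_pos: [0.6092, 0.0211, 0.1487]
orientation: [2.072, 2.361, 0.0]
contact_force: [0.1, 0.0, -1.8]
grip_width: 0.0222
gripper_force: 88.5
```

Request:
step_arm(
  moves=[
    [0,0,0.5,0,0,0,20],
    [0,0,1,0,0,0,20],
  ],
)

```text
clock: 12.2
tcp_pos: [0.6092, 0.0211, 0.1477]
orientation: [2.072, 2.361, -0.0]
contact_force: [-0.1, -0.0, -1.6]
grip_width: 0.022
gripper_force: 88.5
```

Request:
step_arm(
  moves=[
    [0,0,0.5,0,0,0,20],
    [0,0,1,0,0,0,20],
  ],
)

```text
clock: 12.4
tcp_pos: [0.6092, 0.0211, 0.1467]
orientation: [-2.072, -2.361, 0.0]
contact_force: [-1.0, -0.6, -2.2]
grip_width: 0.0225
gripper_force: 88.5
```

Request:
step_arm(
  moves=[
    [0,0,0.5,0,0,0,20],
    [0,0,1,0,0,0,20],
  ],
)

```text
clock: 12.6
tcp_pos: [0.6092, 0.0211, 0.1457]
orientation: [-2.072, -2.361, 0.0]
contact_force: [-0.2, 0.1, -1.2]
grip_width: 0.0218
gripper_force: 88.5
```

Request:
step_arm(
  moves=[
    [0,0,0.5,0,0,0,20],
    [0,0,1,0,0,0,20],
  ],
)

```text
clock: 12.8
tcp_pos: [0.6092, 0.0211, 0.1447]
orientation: [-2.072, -2.361, 0.0]
contact_force: [0.2, 0.3, -0.8]
grip_width: 0.0223
gripper_force: 88.5
```

Request:
step_arm(
  moves=[
    [0,0,0.5,0,0,0,20],
    [0,0,1,0,0,0,20],
  ],
)

```text
clock: 13.0
tcp_pos: [0.6092, 0.0211, 0.1437]
orientation: [-2.073, -2.361, 0.0]
contact_force: [-0.5, -0.1, -2.1]
grip_width: 0.0221
gripper_force: 88.5
```

Request:
step_arm(
  moves=[
    [0,0,0.5,0,0,0,20],
    [0,0,1,0,0,0,20],
  ],
)

```text
clock: 13.2
tcp_pos: [0.6092, 0.0211, 0.1427]
orientation: [2.073, 2.361, -0.0]
contact_force: [0.5, -0.4, -2.0]
grip_width: 0.0217
gripper_force: 88.5
```

Request:
step_arm(
  moves=[
    [0,0,0.5,0,0,0,20],
    [0,0,1,0,0,0,20],
  ],
)

```text
clock: 13.4
tcp_pos: [0.6092, 0.0211, 0.1417]
orientation: [2.072, 2.361, -0.0]
contact_force: [0.1, -0.1, -1.7]
grip_width: 0.0222
gripper_force: 88.5
```

Request:
step_arm(
  moves=[
    [0,0,0.5,0,0,0,20],
    [0,0,1,0,0,0,20],
  ],
)

```text
clock: 13.6
tcp_pos: [0.6092, 0.0211, 0.1407]
orientation: [-2.072, -2.361, -0.0]
contact_force: [-0.5, -0.8, -0.9]
grip_width: 0.022
gripper_force: 88.5
```

Request:
step_arm(
  moves=[
    [0,0,0.5,0,0,0,20],
    [0,0,1,0,0,0,20],
  ],
)

```text
clock: 13.8
tcp_pos: [0.6093, 0.0211, 0.1398]
orientation: [2.073, 2.361, 0.0]
contact_force: [-0.2, 0.4, -1.4]
grip_width: 0.0222
gripper_force: 88.5
```

Request:
step_arm(
  moves=[
    [0,0,0.5,0,0,0,20],
    [0,0,1,0,0,0,20],
  ],
)

```text
clock: 14.0
tcp_pos: [0.6092, 0.0211, 0.1387]
orientation: [2.072, 2.361, 0.0]
contact_force: [-0.4, 0.3, -2.5]
grip_width: 0.0221
gripper_force: 88.5
```

Request:
step_arm(
  moves=[
    [0,0,0.5,0,0,0,20],
    [0,0,1,0,0,0,20],
  ],
)

```text
clock: 14.2
tcp_pos: [0.6092, 0.0211, 0.1378]
orientation: [2.072, 2.361, 0.0]
contact_force: [0.7, -0.3, -2.2]
grip_width: 0.0224
gripper_force: 88.5
```

Request:
step_arm(
  moves=[
    [0,0,0.5,0,0,0,20],
    [0,0,1,0,0,0,20],
  ],
)

```text
clock: 14.4
tcp_pos: [0.6092, 0.0211, 0.1368]
orientation: [2.072, 2.361, 0.0]
contact_force: [0.4, -0.7, -1.1]
grip_width: 0.0222
gripper_force: 88.5
```

Request:
step_arm(
  moves=[
    [0,0,0.5,0,0,0,20],
    [0,0,1,0,0,0,20],
  ],
)

```text
clock: 14.6
tcp_pos: [0.6092, 0.0211, 0.1358]
orientation: [2.072, 2.361, 0.0]
contact_force: [0.3, -0.7, -1.0]
grip_width: 0.0222
gripper_force: 88.5
```

Request:
step_arm(
  moves=[
    [0,0,0.5,0,0,0,20],
    [0,0,1,0,0,0,20],
  ],
)

```text
clock: 14.8
tcp_pos: [0.6092, 0.0211, 0.1347]
orientation: [2.072, 2.361, 0.0]
contact_force: [0.1, -0.2, -2.0]
grip_width: 0.0221
gripper_force: 88.5
```

Request:
step_arm(
  moves=[
    [0,0,0.5,0,0,0,20],
    [0,0,1,0,0,0,20],
  ],
)

```text
clock: 15.0
tcp_pos: [0.6092, 0.0211, 0.1337]
orientation: [2.072, 2.361, -0.0]
contact_force: [-0.7, 0.3, -1.9]
grip_width: 0.0222
gripper_force: 88.5
```

Request:
step_arm(
  moves=[
    [0,0,0.5,0,0,0,20],
  ],
)

```text
clock: 15.1
tcp_pos: [0.6092, 0.0211, 0.1332]
orientation: [2.072, 2.361, -0.0]
contact_force: [0.2, -0.0, 0.4]
grip_width: 0.0223
gripper_force: 88.5
```

Request:
step_arm(
  moves=[
    [0,0,0.5,0,0,0,20],
    [0,0,1,0,0,0,20],
  ],
)

```text
clock: 15.3
tcp_pos: [0.6094, 0.0209, 0.133]
orientation: [2.072, 2.36, -0.0]
contact_force: [-3.0, -0.6, 8.5]
grip_width: 0.0221
gripper_force: 89.1
```

Request:
step_arm(
  moves=[
    [0,0,0.5,0,0,0,20],
    [0,0,1,0,0,0,20],
  ],
)

```text
clock: 15.5
tcp_pos: [0.6095, 0.021, 0.1329]
orientation: [2.072, 2.36, -0.0]
contact_force: [-4.9, -0.7, 15.6]
grip_width: 0.0223
gripper_force: 90.1
```

Request:
step_arm(
  moves=[
    [0,0,0.5,0,0,0,20],
    [0,0,1,0,0,0,20],
  ],
)

```text
clock: 15.7
tcp_pos: [0.6095, 0.021, 0.1329]
orientation: [2.072, 2.36, -0.0]
contact_force: [-8.5, -1.8, 21.7]
grip_width: 0.0221
gripper_force: 91.0
```

Request:
step_arm(
  moves=[
    [0,0,0,0,0,0,20],
    [0,0,0,0,0,0,20],
  ],
)

```text
clock: 15.9
tcp_pos: [0.6095, 0.021, 0.1329]
orientation: [2.072, 2.359, -0.0]
contact_force: [-7.9, -2.1, 18.8]
grip_width: 0.022
gripper_force: 90.8
```

Request:
step_arm(
  moves=[
    [0,0,-3,0,0,0,20],
    [0,0,-15,0,0,0,20],
    [0,0,-30,0,0,0,20],
    [0,0,-30,0,0,0,20],
    [0,0,-30,0,0,0,20],
  ],
)

```text
clock: 16.4
tcp_pos: [0.6096, 0.0211, 0.1609]
orientation: [2.072, 2.36, 0.001]
contact_force: [-0.3, -0.3, -0.6]
grip_width: 0.022
gripper_force: 88.5
```

```bash
python3 - <<'E'
from h import *
go(.6298,.0812,.1595,.13)
E
```

```text
tcp [0.6096 0.0211 0.1609] F [-0.3 -0.3 -0.6] move [57.  27.8  1.4] [ 0.0014  0.0002 -0.    ] w 0.022 t 16.4
```

Request:
step_arm(
  moves=[
    [20,10,0,0,0,0,20],
    [40,20,0,0,0,0,20],
    [57,28,0,0,0,0,20],
    [57,28,0,0,0,0,20],
    [57,28,8,0,0,0,20],
    [57,28,14,0,0,0,20],
    [57,28,19,0,0,0,20],
    [57,28,22,0,0,0,20],
  ],
)

```text
clock: 17.2
tcp_pos: [0.6291, 0.0801, 0.1372]
orientation: [-2.073, -2.359, 0.002]
contact_force: [-0.4, -0.4, -0.7]
grip_width: 0.0218
gripper_force: 88.4
```

Request:
step_arm(
  moves=[
    [0,0,0.5,0,0,0,20],
    [0,0,1,0,0,0,20],
    [0,0,1.5,0,0,0,20],
  ],
)

```text
clock: 17.5
tcp_pos: [0.6298, 0.0812, 0.137]
orientation: [2.072, 2.361, 0.001]
contact_force: [0.9, 0.2, -0.9]
grip_width: 0.0222
gripper_force: 88.4
```

Request:
step_arm(
  moves=[
    [0,0,0.5,0,0,0,20],
    [0,0,1,0,0,0,20],
  ],
)

```text
clock: 17.7
tcp_pos: [0.6297, 0.0812, 0.1359]
orientation: [2.072, 2.361, 0.0]
contact_force: [-0.6, -0.0, -2.5]
grip_width: 0.0219
gripper_force: 88.4
```

Request:
step_arm(
  moves=[
    [0,0,0.5,0,0,0,20],
    [0,0,1,0,0,0,20],
  ],
)

```text
clock: 17.9
tcp_pos: [0.6296, 0.0812, 0.1348]
orientation: [2.072, 2.361, 0.0]
contact_force: [-0.1, 1.0, -1.6]
grip_width: 0.0221
gripper_force: 88.4
```

Request:
step_arm(
  moves=[
    [0,0,0.5,0,0,0,20],
    [0,0,1,0,0,0,20],
  ],
)

```text
clock: 18.1
tcp_pos: [0.6296, 0.0812, 0.1337]
orientation: [-2.072, -2.361, 0.0]
contact_force: [-0.1, 0.6, -2.1]
grip_width: 0.022
gripper_force: 88.4
```

Request:
step_arm(
  moves=[
    [0,0,0.5,0,0,0,20],
    [0,0,1,0,0,0,20],
  ],
)

```text
clock: 18.3
tcp_pos: [0.6297, 0.0813, 0.133]
orientation: [2.072, 2.361, 0.0]
contact_force: [-1.0, 0.1, 3.7]
grip_width: 0.0217
gripper_force: 88.8
```

Request:
step_arm(
  moves=[
    [0,0,0.5,0,0,0,20],
    [0,0,1,0,0,0,20],
  ],
)

```text
clock: 18.5
tcp_pos: [0.6297, 0.0813, 0.133]
orientation: [2.072, 2.36, 0.0]
contact_force: [-3.5, -1.2, 10.3]
grip_width: 0.022
gripper_force: 89.4
```

Request:
step_arm(
  moves=[
    [0,0,0.5,0,0,0,20],
    [0,0,1,0,0,0,20],
  ],
)

```text
clock: 18.7
tcp_pos: [0.6298, 0.0814, 0.1329]
orientation: [2.072, 2.36, 0.0]
contact_force: [-6.7, -2.3, 16.6]
grip_width: 0.0224
gripper_force: 90.4
```

Request:
step_arm(
  moves=[
    [0,0,0.5,0,0,0,20],
    [0,0,0.5,0,0,0,20],
  ],
)

```text
clock: 18.9
tcp_pos: [0.6298, 0.0814, 0.1329]
orientation: [2.072, 2.36, 0.0]
contact_force: [-6.5, -1.7, 17.7]
grip_width: 0.0222
gripper_force: 90.6
```

Request:
step_arm(
  moves=[
    [0,0,0.5,0,0,0,20],
    [0,0,0.5,0,0,0,20],
  ],
)

```text
clock: 19.1
tcp_pos: [0.6299, 0.0814, 0.1329]
orientation: [2.072, 2.36, 0.0]
contact_force: [-7.7, -2.2, 20.0]
grip_width: 0.0219
gripper_force: 91.0
```

Request:
step_arm(
  moves=[
    [0,0,0.2,0,0,0,20],
    [0,0,0.2,0,0,0,20],
  ],
)

```text
clock: 19.3
tcp_pos: [0.6299, 0.0814, 0.1329]
orientation: [2.072, 2.359, 0.0]
contact_force: [-7.5, -2.3, 21.7]
grip_width: 0.0222
gripper_force: 91.0
```

Request:
step_arm(
  moves=[
    [0,0,-3,0,0,0,20],
    [0,0,-15,0,0,0,20],
    [0,0,-30,0,0,0,20],
    [0,0,-30,0,0,0,20],
    [0,0,-30,0,0,0,20],
  ],
)

```text
clock: 19.8
tcp_pos: [0.63, 0.0813, 0.1602]
orientation: [2.072, 2.36, 0.002]
contact_force: [-0.0, -0.1, -1.8]
grip_width: 0.0223
gripper_force: 88.5
```

```bash
python3 - <<'E'
from h import *
go(.6092,.0225,.1595,.13)
E
```

```text
tcp [0.63   0.0813 0.1602] F [-0.  -0.1 -1.8] move [-55.6 -28.3   0.7] [ 0.0013  0.     -0.0002] w 0.0223 t 19.8
```

I press the -y end once more, to confirm it is solid.

Request:
step_arm(
  moves=[
    [-20,-10,0,0,0,0,20],
    [-40,-20,0,0,0,0,20],
    [-56,-28,0,0,0,0,20],
    [-56,-28,0,0,0,0,20],
    [-56,-28,8,0,0,0,20],
    [-56,-28,14,0,0,0,20],
    [-56,-28,19,0,0,0,20],
    [-56,-28,22,0,0,0,20],
  ],
)

```text
clock: 20.6
tcp_pos: [0.6088, 0.023, 0.1366]
orientation: [-2.07, -2.362, 0.001]
contact_force: [-0.3, -0.5, -3.0]
grip_width: 0.0222
gripper_force: 88.5
```

Request:
step_arm(
  moves=[
    [0,0,0.5,0,0,0,20],
    [0,0,1,0,0,0,20],
    [0,0,1.5,0,0,0,20],
    [0,0,2,0,0,0,20],
  ],
)

```text
clock: 21.0
tcp_pos: [0.6093, 0.0221, 0.1358]
orientation: [2.072, 2.361, 0.001]
contact_force: [0.4, 0.4, -1.4]
grip_width: 0.0225
gripper_force: 88.5
```

Request:
step_arm(
  moves=[
    [0,0,0.5,0,0,0,20],
    [0,0,1,0,0,0,20],
  ],
)

```text
clock: 21.2
tcp_pos: [0.6091, 0.022, 0.1347]
orientation: [2.072, 2.361, 0.0]
contact_force: [-0.2, -0.8, -0.5]
grip_width: 0.0219
gripper_force: 88.5
```

Request:
step_arm(
  moves=[
    [0,0,0.5,0,0,0,20],
    [0,0,1,0,0,0,20],
  ],
)

```text
clock: 21.4
tcp_pos: [0.6091, 0.0221, 0.1336]
orientation: [2.072, 2.361, 0.0]
contact_force: [-0.8, -0.3, -0.9]
grip_width: 0.022
gripper_force: 88.5
```

Request:
step_arm(
  moves=[
    [0,0,0.5,0,0,0,20],
    [0,0,1,0,0,0,20],
  ],
)

```text
clock: 21.6
tcp_pos: [0.6092, 0.022, 0.133]
orientation: [2.072, 2.361, -0.0]
contact_force: [-0.9, -0.6, 6.1]
grip_width: 0.0223
gripper_force: 88.7
```

Request:
step_arm(
  moves=[
    [0,0,0.5,0,0,0,20],
    [0,0,1,0,0,0,20],
  ],
)

```text
clock: 21.8
tcp_pos: [0.6093, 0.022, 0.133]
orientation: [2.072, 2.36, -0.0]
contact_force: [-4.7, -1.8, 13.0]
grip_width: 0.0219
gripper_force: 89.7
```

Request:
step_arm(
  moves=[
    [0,0,0.5,0,0,0,20],
    [0,0,1,0,0,0,20],
  ],
)

```text
clock: 22.0
tcp_pos: [0.6094, 0.022, 0.1329]
orientation: [2.072, 2.36, -0.0]
contact_force: [-7.3, -1.3, 20.4]
grip_width: 0.0223
gripper_force: 90.8
```

Request:
step_arm(
  moves=[
    [0,0,0.4,0,0,0,20],
    [0,0,0.4,0,0,0,20],
  ],
)

```text
clock: 22.2
tcp_pos: [0.6094, 0.022, 0.1329]
orientation: [2.072, 2.36, -0.0]
contact_force: [-7.2, -1.6, 18.8]
grip_width: 0.0219
gripper_force: 90.9
```

Request:
step_arm(
  moves=[
    [0,0,0.4,0,0,0,20],
    [0,0,0.4,0,0,0,20],
    [0,0,0.4,0,0,0,20],
  ],
)

```text
clock: 22.5
tcp_pos: [0.6094, 0.022, 0.1329]
orientation: [2.072, 2.359, -0.0]
contact_force: [-7.9, -2.1, 21.7]
grip_width: 0.0222
gripper_force: 91.1
```

Request:
step_arm(
  moves=[
    [0,0,-3,0,0,0,20],
    [0,0,-15,0,0,0,20],
    [0,0,-40,0,0,0,20],
    [0,0,-65,0,0,0,20],
    [0,0,-65,0,0,0,20],
    [0,0,-65,0,0,0,20],
  ],
)

```text
clock: 23.1
tcp_pos: [0.6093, 0.022, 0.195]
orientation: [2.072, 2.36, 0.001]
contact_force: [-0.3, 0.7, -1.6]
grip_width: 0.0225
gripper_force: 88.6
```

```bash
python3 - <<'E'
from h import *
go(.450,.2600,.190,.51)
E
```

```text
tcp [0.6093 0.022  0.195 ] F [-0.3  0.7 -1.6] move [ 256.6 -127.1    4.9] [ 9.000e-04  3.000e-04 -3.801e-01] w 0.0225 t 23.1
```

Request:
step_arm(
  moves=[
    [257,-127,0,0,0,-0.38,20],
    [257,-127,0,0,0,-0.38,20],
    [257,-127,0,0,0,-0.38,20],
    [257,-127,0,0,0,-0.38,20],
    [257,-127,0,0,0,-0.38,20],
    [257,-127,0,0,0,-0.38,20],
    [257,-127,0,0,0,-0.38,20],
    [257,-127,0,0,0,-0.38,20],
  ],
)

```text
clock: 23.9
tcp_pos: [0.4489, 0.2605, 0.1937]
orientation: [-1.586, -2.711, 0.003]
contact_force: [0.3, -0.7, -1.7]
grip_width: 0.0222
gripper_force: 88.6
```

Request:
step_arm(
  moves=[
    [0,0,0,0,0,0,20],
    [0,0,0,0,0,0,20],
  ],
)

```text
clock: 24.1
tcp_pos: [0.4506, 0.2588, 0.1941]
orientation: [-1.593, -2.708, 0.002]
contact_force: [1.0, -0.6, -1.4]
grip_width: 0.0226
gripper_force: 88.6
```

```bash
python3 - <<'E'
from h import *
go(.450,.2600,.052,.51)
g=grab('side','s5');t=grab('top','t5')
im=np.hstack([cv2.resize(g['image'][200:320,190:340],(400,320)),cv2.resize(g['image'][200:400,250:400],(240,320))]);cv2.imwrite('pics/c5.png',im[:,:,::-1])
pts=np.array([px(t,u,v,t['depth'][v,u]) for v in range(145,195) for u in range(240,315) if t['depth'][v,u]>0])
c=np.array([.6188,.0512]);al=.335;xv=np.array([np.cos(al),-np.sin(al)]);yv=np.array([np.sin(al),np.cos(al)])
q=(pts[:,:2]-c)@np.c_[xv,yv]
m=(abs(q[:,1])<.043)&(abs(q[:,0])<.02)&(np.hypot(*q.T)>.016)&(pts[:,2]>.08)
print('slope/z0',np.linalg.lstsq(np.c_[q[m],np.ones(m.sum())],pts[m,2],rcond=None)[0])
E
```

```text
tcp [0.4506 0.2588 0.1941] F [ 1.  -0.6 -1.4] move [  1.4   0.2 142.1] [-0.0011  0.0004 -0.0028] w 0.0226 t 24.1
slope/z0 [ 0.00343278 -0.00223064  0.09072858]
```

View pics/c5.png

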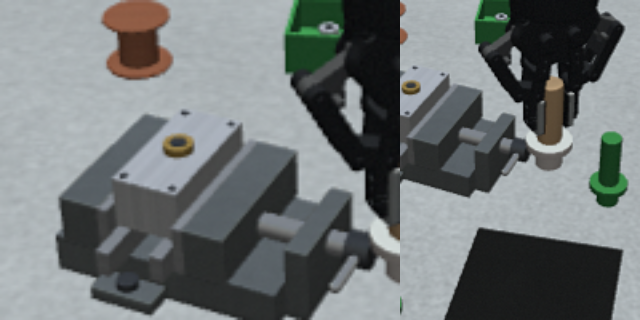

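The block now lies about 6 mm lower and level, with both parallels in place and the tamper still straight in the grip. I set it down on the mat.

Request:
step_arm(
  moves=[
    [1,0,40,0,0,0,20],
    [1,0,80,0,0,0,20],
    [1,0,110,0,0,0,20],
    [1,0,128,0,0,0,20],
    [1,0,138,0,0,0,20],
    [1,0,143,0,0,0,20],
    [1,0,144.5,0,0,0,20],
    [1,0,144.5,0,0,0,20],
  ],
)

```text
clock: 25.0
tcp_pos: [0.45, 0.2616, 0.051]
orientation: [1.589, 2.709, 0.002]
contact_force: [0.7, -0.4, -1.7]
grip_width: 0.022
gripper_force: 88.7
```

Request:
step_arm(
  moves=[
    [0,0,0.5,0,0,0,20],
    [0,0,1,0,0,0,20],
  ],
)

```text
clock: 25.2
tcp_pos: [0.4499, 0.2616, 0.05]
orientation: [1.589, 2.709, 0.002]
contact_force: [0.2, 1.1, -1.8]
grip_width: 0.0223
gripper_force: 88.7
```

Request:
step_arm(
  moves=[
    [0,0,0.5,0,0,0,20],
    [0,0,1,0,0,0,20],
  ],
)

```text
clock: 25.4
tcp_pos: [0.4495, 0.2614, 0.0485]
orientation: [1.589, 2.71, 0.001]
contact_force: [-0.2, 0.4, -1.1]
grip_width: 0.0218
gripper_force: 88.7
```

Request:
step_arm(
  moves=[
    [0,0,0.5,0,0,0,20],
    [0,0,1,0,0,0,20],
  ],
)

```text
clock: 25.6
tcp_pos: [0.4494, 0.2613, 0.0472]
orientation: [1.589, 2.71, 0.0]
contact_force: [-0.3, 0.7, -1.9]
grip_width: 0.0221
gripper_force: 88.7
```

Request:
step_arm(
  moves=[
    [0,0,0.5,0,0,0,20],
    [0,0,0.5,0,0,0,20],
  ],
)

```text
clock: 25.8
tcp_pos: [0.4494, 0.2613, 0.047]
orientation: [1.589, 2.71, -0.0]
contact_force: [-0.3, -0.4, 3.5]
grip_width: 0.0224
gripper_force: 89.1
```

Request:
step_arm(
  moves=[
    [0,0,0,0,0,0,24],
    [0,0,0,0,0,0,28],
    [0,0,0,0,0,0,36],
    [0,0,0,0,0,0,60],
    [0,0,0,0,0,0,80],
    [0,0,0,0,0,0,80],
    [0,0,0,0,0,0,80],
  ],
  grip_force=20,
)

```text
clock: 26.5
tcp_pos: [0.4494, 0.2613, 0.0468]
orientation: [1.589, 2.71, 0.0]
contact_force: [0.2, 0.1, -0.4]
grip_width: 0.0801
gripper_force: 0.0
```

Request:
step_arm(
  moves=[
    [0,0,-5,0,0,0,80],
    [0,0,-30,0,0,0,80],
    [0,0,-70,0,0,0,80],
    [0,0,-110,0,0,0,80],
    [0,0,-150,0,0,0,80],
    [0,0,-170,0,0,0,80],
    [0,0,-170,0,0,0,80],
  ],
)

```text
clock: 27.2
tcp_pos: [0.4509, 0.2627, 0.2204]
orientation: [1.588, 2.707, 0.008]
contact_force: [0.2, 0.1, 0.5]
grip_width: 0.0799
gripper_force: 0.0
```

```bash
python3 - <<'E'
from h import *
f=grab('wrist','w6');g=grab('side','s6');p,R,o=tool();print(p,o['clock'],o['grip_width'])
im=np.hstack([cv2.resize(g['image'][150:420,190:450],(440,457)),cv2.resize(f['image'][0:480,100:480],(360,457))]);cv2.imwrite('pics/c6.png',im[:,:,::-1])
E
```

```text
[0.44933203 0.26108874 0.21695253] 27.3 0.08002009206374064
```

View pics/c6.png

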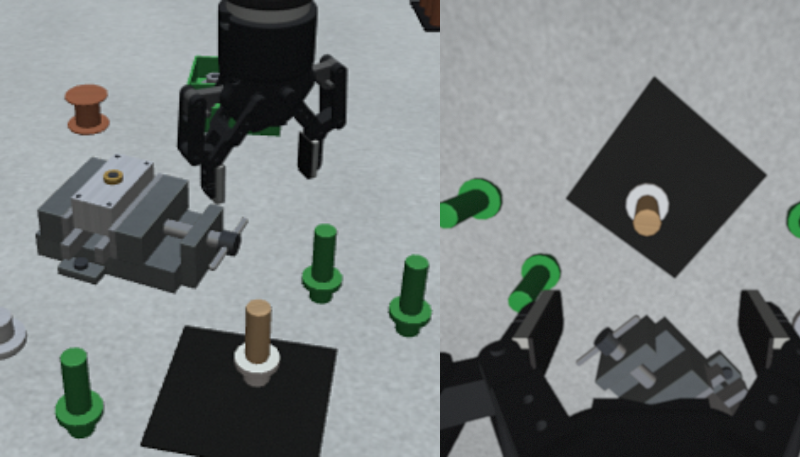

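The tamper stands upright on the mat (side crop 258,340), the block is seated, and everything else is unmoved. The arm is clear.

```bash
python3 -c "
from bench import r
print(r.hand_in())"
```

```text
the job is handed in; nothing more can be done
None
```

The block is seated level and solid on both parallels after about 23 N on each end, the tamper stands upright on the mat again, nothing else was moved, and the job is handed in at about 27 s.

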